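# Stroke the covers of a stone tray shut

### The arm

A 6-joint arm with a two-finger parallel gripper is mounted at the origin on a cart in front of the work surface, level with it; the furniture and walls round the work are solid. World frame = base frame: x ahead of the robot, y to its left, z up, the work surface at z = 0. Lengths are in mm, angles in rad, forces in N, time in s.
With the tool pointing down it reaches from about 275 to 1000 mm from the base axis. Payload 8.4 kg.
Tool frame: the origin (TCP) lies at the very end of the fingers, on their centre line; the grasp point (between the pads) lies 19 mm behind it; x points along the fingers, y is the direction in which the jaws open and shut, and the axes are right-handed (so a half turn about x gives the same grasp; the last joint's range is limited). The gripper opens to 85 mm and grips with 20 to 120 N. Pads are 22 mm wide; open, the fingers measure 114 mm over their backs; the gripper's body (76 mm by 85 mm) begins 54 mm behind the grasp point. The pads swing forward as they close: fully open they stand 13 mm farther back than shut.
Start: joints at [1.279, 0.353, 1.633, -0, 1.155, -0.002], TCP at [178.599, 598.941, 231.281] pointing down, gripper open.
Joint ranges: [-2.63, 2.63], [-0.92, 2.1], [0.06, 2.66], [-1.3, 4.44], [0, 2.69], [-3.02, 3.02]. Speed limits (rad/s): [2.22, 2.22, 2.79, 3.14, 3.14, 3.14].

### API

Orientations are given as [roll, pitch, yaw] about the fixed x, y, z axes, in that order (R = Rz(yaw) Ry(pitch) Rx(roll)).
In Python, from rig import r, grab_frame, camera_params, sign_off gives the robot as it stands.
- The arm moves only by the tool drive_tool, never from a script. Its argument "rows" is one flat list of numbers, 7 for each row, row after row: the shift along the tool's x, y, z in mm, then the turn, a rotation vector about the tool's x, y, z in degrees, then the opening in per cent of the stroke, from 0 (shut) to 100 (fully open). In form: [x, y, z, rx, ry, rz, fingers, x, y, z, rx, ry, rz, fingers, ...]. A call has 1 to 10 rows; each row is the pose to reach, as a shift and turn from the pose measured when the call began, along the tool's axes at that moment; what a row does not reach only later rows make up. A row lasts 1/8 s, in which the tool goes at most 62.5 mm and 10.7 degrees, less where a joint would pass 70% of its speed; a pose out of reach is approached as far as the arm can. A call with a gripper value outside its range is refused whole. The fingers move at their own pace and stop on an object; "newtons" is the grip in N (left out, the last holds). Time passes only in rows, so rows that repeat a pose let the fingers close. It gives the time, the measured TCP pose, the force and the opening at its end, in the units of the state.
- r.sense(): the state, without advancing time (a new reading comes with each control period).
- grab_frame(name): name is "side" or "top" or "wrist"; returns the picture (480x640x3 uint8, red, green, blue); there is no depth.
- camera_params(name): a dict with "vertical_fov" (degrees; the focal length in pixels is half the picture's height over the tangent of half this angle, whatever the lens; pixels are square), "cx", "cy" (the principal point, pixels), "k1" (the pictures are not rectified: a ray, as slopes to the right and down, at radius r is drawn at 1 + k1 r^2 times it, then the intrinsics apply), "pose" (4x4, takes a point from camera to world coordinates); the wrist camera has in their place "tool_from_camera" (4x4, takes a point from camera to tool coordinates, whose origin is the TCP and whose axes are the tool frame's). Camera axes: x right, y down, z forward; pixel columns grow to the right and rows downward; lengths in mm; the calibration is good to about 2 mm. A picture is of the moment at which its call begins: read the wrist's pose just before it. camera_params takes no time and is no camera call.
- sign_off(): hands the job in, once; it reports no verdict.
The state is a dict: "clock": time; "qpos": joint angles; "qvel": joint speeds; "joint_efforts": joint torques, N m; "eef_pos": TCP position; "tcp_rot": TCP orientation; "contact_force": force on the tool from outside, world axes, zero at the start; "wrist_torque": the same for the moment, N m; "opening": opening from 0.0 (shut) to 1.0 (fully open).
Only numpy, scipy, OpenCV 4.12 (cv2) and the standard library are available. Lean on these libraries where they do the work, as an engineer would, in place of code of your own. Each camera call takes 0.05 s, during which the arm holds its last target.

### The job

The brass covers of the curved stone tray have been left standing ajar. With the gripper's fingertips, starting at the red dot, stroke lightly along the curved row to its other end so that the covers are pressed fully shut one after another in that order, then take the hand away. Pick nothing up, do not shove the tray along, and leave the things lying around it alone.

Things in the scene. Friction and masses are not known exactly. Their poses are not given: they have to be found in the camera images.
- sorter: loose wooden stone-sorting tray, board 268 (y) x 116 (x) x 10 mm, 1.2 kg; origin under its centre. Six cells stand in a row on an arc (radius 200 mm, bulging to the tray's +x) from a red dot at the +y end to the -y end, each with a brass cover plate 26 mm along the row, 40 mm across, 2 mm thick, 34 mm apart. An end block 20 mm long, top 25 mm up, bears the dot; a like one ends the row
- row_1 (a point): fixed point of the tray, on top of the middle of the hinge pin of cover 1 (next to the red dot), 28 mm above the worktop. The plate runs from 3 mm to 29 mm past this pin, straight toward the next row point, and its far edge is the free one
- row_2 (a point): fixed point of the tray, on top of the middle of the hinge pin of cover 2 (number 2 counted from the red dot), 28 mm above the worktop. The plate runs from 3 mm to 29 mm past this pin, straight toward the next row point, and its far edge is the free one
- row_3 (a point): fixed point of the tray, on top of the middle of the hinge pin of cover 3 (number 3 counted from the red dot), 28 mm above the worktop. The plate runs from 3 mm to 29 mm past this pin, straight toward the next row point, and its far edge is the free one
- row_4 (a point): fixed point of the tray, on top of the middle of the hinge pin of cover 4 (number 4 counted from the red dot), 28 mm above the worktop. The plate runs from 3 mm to 29 mm past this pin, straight toward the next row point, and its far edge is the free one
- row_5 (a point): fixed point of the tray, on top of the middle of the hinge pin of cover 5 (number 5 counted from the red dot), 28 mm above the worktop. The plate runs from 3 mm to 29 mm past this pin, straight toward the next row point, and its far edge is the free one
- row_6 (a point): fixed point of the tray, on top of the middle of the hinge pin of cover 6 (the last), 28 mm above the worktop. The plate runs from 3 mm to 29 mm past this pin, straight toward the next row point, and its far edge is the free one
- row_end (a point): fixed point of the tray at the end of the row, just past the free edge of the shut cover 6, same height as the row points (nothing solid reaches that high here: the end block's top is 3 mm lower)
- cover_1 (a joint): angle of cover 1, rad: 0 = shut on its stop (the plate then still rises 0.1 rad to its free edge, top 30.5 mm above the worktop); starts at 0.35 to 0.6, free edge up. A stiff hinge without spring (0.012 N m) keeps it where it is left; 1 to 3 N of fingertip shuts it, from above or sliding onto it from the pin side, but no push from the free edge toward the pin
- cover_2 (a joint): angle of cover 2, rad: 0 = shut on its stop (the plate then still rises 0.1 rad to its free edge, top 30.5 mm above the worktop); starts at 0.35 to 0.6, free edge up. A stiff hinge without spring (0.012 N m) keeps it where it is left; 1 to 3 N of fingertip shuts it, from above or sliding onto it from the pin side, but no push from the free edge toward the pin
- cover_3 (a joint): angle of cover 3, rad: 0 = shut on its stop (the plate then still rises 0.1 rad to its free edge, top 30.5 mm above the worktop); starts at 0.35 to 0.6, free edge up. A stiff hinge without spring (0.012 N m) keeps it where it is left; 1 to 3 N of fingertip shuts it, from above or sliding onto it from the pin side, but no push from the free edge toward the pin
- cover_4 (a joint): angle of cover 4, rad: 0 = shut on its stop (the plate then still rises 0.1 rad to its free edge, top 30.5 mm above the worktop); starts at 0.35 to 0.6, free edge up. A stiff hinge without spring (0.012 N m) keeps it where it is left; 1 to 3 N of fingertip shuts it, from above or sliding onto it from the pin side, but no push from the free edge toward the pin
- cover_5 (a joint): angle of cover 5, rad: 0 = shut on its stop (the plate then still rises 0.1 rad to its free edge, top 30.5 mm above the worktop); starts at 0.35 to 0.6, free edge up. A stiff hinge without spring (0.012 N m) keeps it where it is left; 1 to 3 N of fingertip shuts it, from above or sliding onto it from the pin side, but no push from the free edge toward the pin
- cover_6 (a joint): angle of cover 6, rad: 0 = shut on its stop (the plate then still rises 0.1 rad to its free edge, top 30.5 mm above the worktop); starts at 0.35 to 0.6, free edge up. A stiff hinge without spring (0.012 N m) keeps it where it is left; 1 to 3 N of fingertip shuts it, from above or sliding onto it from the pin side, but no push from the free edge toward the pin
- teal_bangle: bystander, loose: open silver bangle with teal stone, 72 x 88 x 37 mm, origin under its centre
- leather_strap: bystander, loose: rolled black leather strap on edge, 35 x 36 x 29 mm, origin under its centre
- tan_stone: bystander, loose: rough tan stone, 20 x 27 x 12 mm, origin under its centre
- wood_handle: bystander, loose: turned wooden handle lying down, 114 x 25 x 22 mm, origin under its centre

How it is judged (in metres and radians):
On the way, in this order (a step that is already met when the one before it is completed fails the run):
1. cover 1 is pressed shut by the fingers (value of joint cover_1 below 0.12 rad and contact force between the fingers and sorter above 0.05 N), for 0.04 s.
2. cover 2 is pressed shut by the fingers, after cover 1 (value of joint cover_2 below 0.12 rad and contact force between the fingers and sorter above 0.05 N), for 0.04 s.
3. cover 3 is pressed shut by the fingers, after cover 2 (value of joint cover_3 below 0.12 rad and contact force between the fingers and sorter above 0.05 N), for 0.04 s.
4. cover 4 is pressed shut by the fingers, after cover 3 (value of joint cover_4 below 0.12 rad and contact force between the fingers and sorter above 0.05 N), for 0.04 s.
5. cover 5 is pressed shut by the fingers, after cover 4 (value of joint cover_5 below 0.12 rad and contact force between the fingers and sorter above 0.05 N), for 0.04 s.
6. cover 6 is pressed shut by the fingers, after cover 5 (value of joint cover_6 below 0.12 rad and contact force between the fingers and sorter above 0.05 N), for 0.04 s.
At the end, for the whole second after the job is handed in: all six covers are shut (each within 0.12 rad of its stop), the tray is at rest within 20 mm of where it stood, and each bystander is within 15 mm of where it lay (value of joint each of cover_1, cover_2, cover_3, cover_4, cover_5, cover_6 below 0.12 rad and distance of sorter from where it was at the start of the episode below 0.02 m and linear speed of sorter below 0.02 m/s and distance of each of teal_bangle, leather_strap, tan_stone, wood_handle from where it was at the start of the episode below 0.015 m); the robot touches nothing.
It fails at once if the tray is pressed or hit hard (over 25 N) (contact force between any of the arm, the fingers and sorter above 25 N).
It fails at once if the tray is shoved along by more than 20 mm (distance of sorter from where it was at the start of the episode above 0.02 m).
It fails at once if the tray is lifted or tipped (height (world z) of sorter above 0.012 m or angle between sorter's own z axis and vertical above 0.1 rad).
It fails at once if a thing lying round the tray is moved by more than 15 mm or lifted (distance of any of teal_bangle, leather_strap, tan_stone, wood_handle from where it was at the start of the episode above 0.015 m).
It also fails if it takes over 48 s, if anything falls off the work surface, if the arm or the gripper's body presses on something with over 40 N, if the wrist force passes 120 N, or if a joint passes its speed limit or range.

## Working session

There is one attempt and no reset: what is moved stays moved. The work goes in short steps, Python scripts to look and compute and a tool call to move; the robot and the scene stay as the last step left them, time stands still between calls to the robot, and variables do not carry over. Pictures are saved under pics/ and viewed, and the job is handed in when it is done.

Besides the shell and the picture viewer there is one more tool, called after ">>>" by a JSON object that holds its "method" and its "body", one argument or row to a line. drive_tool: Moves the arm, as the interface text tells. Its arguments: {"type":"object","properties":{"rows":{"type":"array","items":{"type":"number"}},"newtons":{"type":"number"}},"required":["rows"]}

```bash
mkdir -p pics; ls
python3 - <<'E'
from rig import r, grab_frame, camera_params
import cv2
s=r.sense();print(s)
for n in("top","side"):
    f=grab_frame(n);cv2.imwrite(f"pics/{n}0.png",f[:,:,::-1]);print(n,camera_params(n))
print(camera_params("wrist"))
E
```

```text
pics
{'clock': 0.0, 'qpos': array([ 1.27858564e+00,  3.53673195e-01,  1.63416142e+00,  1.36827033e-05,
        1.15518903e+00, -2.38784971e-03]), 'qvel': array([-0.00118831, -0.0006855 ,  0.00148671, -0.00036737, -0.00075609,
        0.00042035]), 'joint_efforts': array([-2.92674777e-03, -6.05267715e+01, -3.42070878e+01, -9.54729126e-05,
        9.48868110e-03,  2.79699054e-05]), 'eef_pos': array([178.46141202, 598.4679733 , 230.53436482]), 'tcp_rot': array([-1.58192615,  1.56936528, -1.87175452]), 'contact_force': array([-0.88600892, -0.01082006,  0.19819304]), 'wrist_torque': array([ 0.05271101, -0.03151219,  0.0502159 ]), 'opening': 1.0003767068693128}
top {'vertical_fov': 53.21520512621757, 'cx': 316.07356380571866, 'cy': 238.74751673292417, 'k1': 0.027180451478372204, 'pose': array([[ 6.31010121e-02, -9.77555692e-01,  2.01005304e-01,
         4.42367465e+02],
       [-9.98002202e-01, -6.24415156e-02,  9.62606451e-03,
        -3.73002092e+01],
       [ 3.14106166e-03, -2.01211150e-01, -9.79542856e-01,
         8.80239407e+02],
       [ 0.00000000e+00,  0.00000000e+00,  0.00000000
[... 281 characters left out ...]
636e-01,  4.42781922e-01,
        -4.31940117e+02],
       [ 1.97849411e-02, -7.11449387e-01, -7.02458771e-01,
         7.45091607e+02],
       [ 0.00000000e+00,  0.00000000e+00,  0.00000000e+00,
         1.00000000e+00]])}
{'vertical_fov': 71.68251566756618, 'cx': 320.3798783326009, 'cy': 237.71210425004512, 'k1': -0.03879461113113157, 'tool_from_camera': array([[ 3.17811160e-04, -2.69320733e-01,  9.63050488e-01,
        -1.43405392e+02],
       [ 9.99999405e-01,  1.09099629e-03, -2.49032120e-05,
         1.35832873e+00],
       [-1.04397756e-03,  9.63049922e-01,  2.69320919e-01,
        -6.94343526e+01],
       [ 0.00000000e+00,  0.00000000e+00,  0.00000000e+00,
         1.00000000e+00]])}
```

View pics/top0.png

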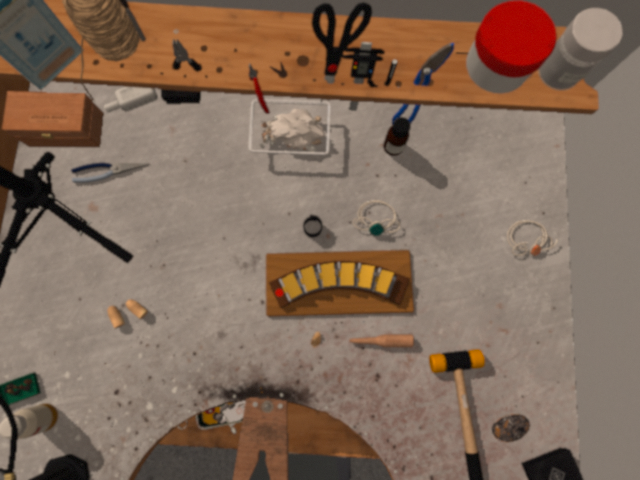

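View pics/side0.png

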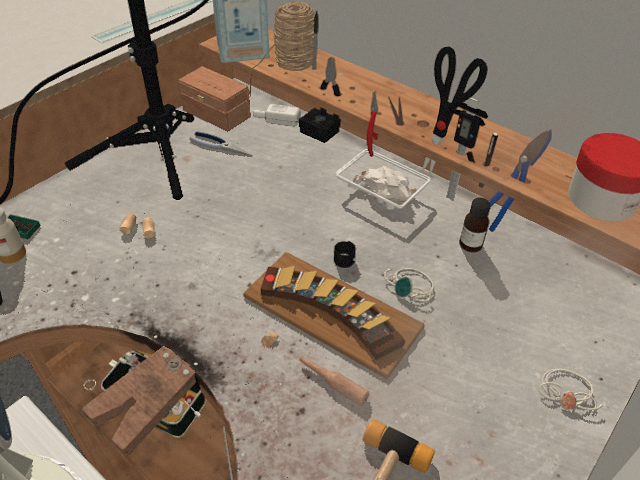

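The top view shows the tray at about (340,283) with the red dot at (279,293) on its left end. The strap is at (312,226), the bangle at (378,218), the stone at (317,338) and the handle at (385,341). The side view agrees. Next I'll measure the board corners and the dot.

```bash
cat > h.py <<'E'
import numpy as np, cv2
from rig import camera_params
def K(p):
    f=240/np.tan(np.radians(p["vertical_fov"])/2); return np.array([[f,0,p["cx"]],[0,f,p["cy"]],[0,0,1]])
def ray(p,uv,T):
    uv=np.asarray(uv,float).reshape(-1,1,2)
    n=cv2.undistortPoints(uv,K(p),np.array([p["k1"],0,0,0,0.]))[:,0]
    d=np.c_[n,np.ones(len(n))]@T[:3,:3].T
    return T[:3,3],d
def plane(p,uv,z,T=None):
    o,d=ray(p,uv,p["pose"] if T is None else T)
    return o+d*((z-o[2])/d[:,2])[:,None]
def proj(p,X,T=None):
    T=p["pose"] if T is None else T
    c=(np.asarray(X,float)-T[:3,3])@T[:3,:3]
    return cv2.projectPoints(c.reshape(-1,1,3),np.zeros(3),np.zeros(3),K(p),np.array([p["k1"],0,0,0,0.]))[0][:,0]
E
python3 - <<'E'
from h import *
for n,box in(("top",(255,240,425,325)),("side",(235,240,435,385))):
    im=cv2.imread(f"pics/{n}0.png");x0,y0,x1,y1=box
    c=im[y0:y1,x0:x1]
    s=min(800//(x1-x0),600//(y1-y0))
    cv2.imwrite(f"pics/{n}0z.png",cv2.resize(c,None,fx=s,fy=s,interpolation=cv2.INTER_CUBIC));print(s)
    hsv=cv2.cvtColor(im,cv2.COLOR_BGR2HSV)
    m=((hsv[...,1]>90)).astype(np.uint8);k=np.zeros_like(m);k[y0:y1,x0:x1]=m[y0:y1,x0:x1]
    k=cv2.morphologyEx(k,cv2.MORPH_CLOSE,np.ones((5,5)))
    cs,_=cv2.findContours(k,0,cv2.CHAIN_APPROX_NONE);b=max(cs,key=cv2.contourArea)
    p=camera_params(n)
    P=plane(p,b[:,0],10)
    R=cv2.minAreaRect(P[:,:2].astype(np.float32));print(n,R);print(cv2.boxPoints(R))
    red=((hsv[...,2]>130)&(hsv[...,1]>190)&((hsv[...,0]<6)|(hsv[...,0]>174))).astype(np.uint8);kk=np.zeros_like(m);kk[y0:y1,x0:x1]=red[y0:y1,x0:x1]
    ys,xs=np.nonzero(kk);print("red",xs.mean(),ys.mean(),len(xs),plane(p,[[xs.mean(),ys.mean()]],25))
E
```

```text
4
top ((543.0830688476562, -75.66558837890625), (116.00366973876953, 266.31829833984375), 5.0743842124938965)
[[ 473.5308     51.84146 ]
 [ 497.08633  -213.43304 ]
 [ 612.6354   -203.17264 ]
 [ 589.07983    62.101868]]
red 278.69565217391306 292.2173913043478 46 [[516.64359262  31.37717588  25.        ]]
4
side ((542.9827880859375, -76.02828979492188), (117.35769653320312, 268.2793273925781), 5.216654300689697)
[[ 472.35077    52.22057 ]
 [ 496.74323  -214.94756 ]
 [ 613.6148   -204.27715 ]
 [ 589.22235    62.890976]]
red nan nan 0 [[nan nan nan]]<stdin>:15: RuntimeWarning: Mean of empty slice.
  ret = ret.dtype.type(ret / rcount)
```

Both views put the tray at (543,-76) with yaw about 5.1°, and the size fits (116x267 mm). Next I'll locate the plates in the tray frame and look at the close-ups.

Run:
```python
from h import *
from rig import r
from scipy.spatial.transform import Rotation as Ro
th=np.radians(5.14);C=np.array([543.,-75.9]);R2=np.array([[np.cos(th),-np.sin(th)],[np.sin(th),np.cos(th)]])
for n,box in(("top",(266,250,414,318)),("side",(235,240,435,385))):
    im=cv2.imread(f"pics/{n}0.png");x0,y0,x1,y1=box;hsv=cv2.cvtColor(im,cv2.COLOR_BGR2HSV)
    m=((hsv[...,1]>110)&(hsv[...,2]>150)&(hsv[...,0]>17)&(hsv[...,0]<32)).astype(np.uint8);k=np.zeros_like(m);k[y0:y1,x0:x1]=m[y0:y1,x0:x1]
    nn,l,st,ce=cv2.connectedComponentsWithStats(k)
    p=camera_params(n)
    for i in range(1,nn):
        if st[i,4]<40: continue
        P=plane(p,ce[i],36)[0];print(n,ce[i].round(1),st[i,4],P.round(1),"tray",((P[:2]-C)@R2).round(1))
xc=-186
for i in range(6):
    a=(3-i)*0.1702;b=a-.1702;q=np.array([xc+200*np.cos(a),200*np.sin(a)]);w=np.array([xc+200*np.cos(b),200*np.sin(b)]);print(i+1,q.round(1),"plate mid",(q+(w-q)*14/34).round(1))
s=r.sense();print(Ro.from_euler("xyz",s["tcp_rot"]).as_matrix().round(3))
p=camera_params("side");hsv=cv2.cvtColor(cv2.imread("pics/side0.png"),cv2.COLOR_BGR2HSV)
print(hsv[278,266:274])
```

```text
top [327.8 274.3] 282 [552.8 -53.8  36. ] tray [11.7 21.1]
top [346.8 273.6] 293 [556.2 -87.3  36. ] tray [ 12.1 -12.5]
top [365.7 275.6] 288 [ 554.7 -120.9   36. ] tray [  7.7 -45.8]
top [308.7 278.3] 265 [543.6 -20.5  36. ] tray [ 5.5 55.1]
top [383.9 280.8] 265 [ 547.6 -153.3   36. ] tray [ -2.3 -77.5]
top [291.  285.8] 266 [528.3   9.7  36. ] tray [-6.9 86.6]
side [284.4 276.3] 252 [529.5   8.3  36. ] tray [-5.9 85.1]
side [305.1 280.2] 242 [544.4 -21.8  36. ] tray [ 6.3 53.8]
side [325.2 287.4] 241 [553.4 -55.1  36. ] tray [12.2 19.8]
side [344.  296.6] 231 [557.8 -88.6  36. ] tray [ 13.6 -14. ]
side [360.5 308.2] 201 [ 556.3 -121.5   36. ] tray [  9.1 -46.6]
side [375.2 321.5] 161 [ 550.3 -153.1   36. ] tray [  0.4 -77.6]
1 [-11.5  97.7] plate mid [-5.7 85. ]
2 [ 2.5 66.8] plate mid [ 6.1 53.2]
3 [11.1 33.9] plate mid [12.3 19.9]
4 [14.  0.] plate mid [ 12.8 -13.9]
5 [ 11.1 -33.9] plate mid [  7.6 -47.4]
6 [  2.5 -66.8] plate mid [ -3.3 -79.5]
[[-0.     0.286  0.958]
 [-0.001  0.958 -0.286]
 [-1.    -0.001 -0.   ]]
[[  1 180 225]
 [  1 183 221]
 [  2 180 219]
 [  1 177 219]
 [  1 182 219]
 [  1 178 219]
 [  1 178 222]
 [  2 178 215]]
```

View pics/side0z.png

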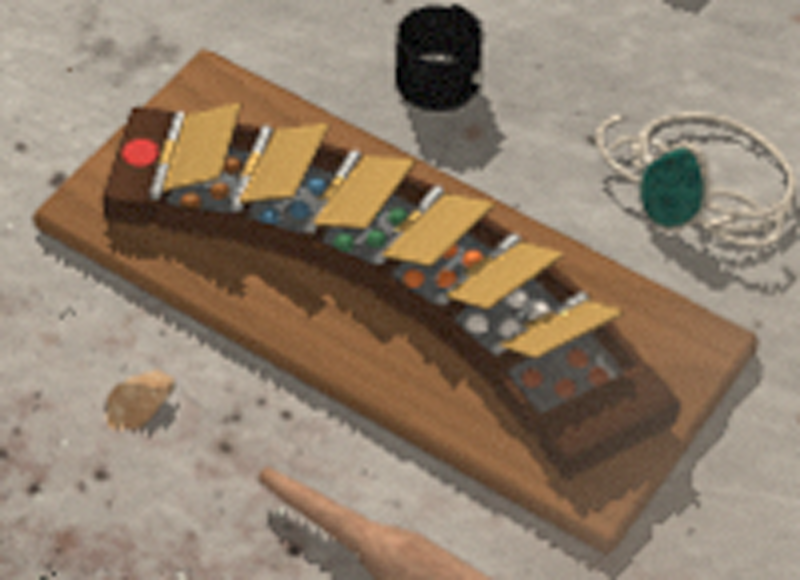

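View pics/top0z.png

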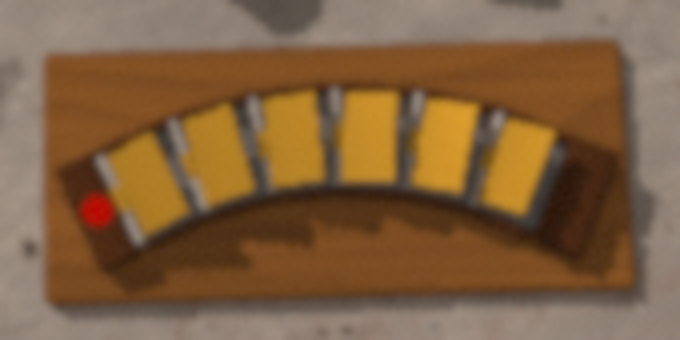

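The arc model (plate middles) fits both views within about 2 mm. I'll shut the gripper and swing over toward the tray, turning tool z along the row.

>>> {"method": "drive_tool", "body": {
  "rows": [2, -20, 22, 2.5, 0, 0, 0, 5, -55, 60, 7, 0, 0, 0, 8, -90, 98, 11, 0, 0, 0, 12, -125, 136, 16, 0, 0, 0, 16, -160, 174, 20, 0, 0, 0, 20, -200, 218, 25, 0, 0, 0, 24, -240, 262, 30, 0, 0, 0, 30, -280, 305, 35, 0, 0, 0, 35, -320, 348, 40, 0, 0, 0, 40, -355, 386, 44, 0, 0, 0],
  "newtons": 20
}}

```text
clock: 1.35
eef_pos: [447.6, 146.0, 190.9]
tcp_rot: [-0.747, 1.57, -1.808]
contact_force: [0.7, 0.3, 0.1]
opening: 0.002
```

>>> {"method": "drive_tool", "body": {
  "rows": [12, 1, 35, 0, 0, 0, 0, 24, 2, 70, 0, 0, 0, 0, 34, 3, 105, 0, 0, 0, 0, 41, 4, 124, 0, 0, 0, 0, 41, 4, 124, 0, 0, 0, 0]
}}

```text
clock: 1.98
eef_pos: [511.5, 39.1, 149.4]
tcp_rot: [-1.421, 1.569, -2.483]
contact_force: [-0.1, -0.0, -0.3]
opening: 0.001
```

Run:
```python
from h import *
from rig import r, grab_frame
from scipy.spatial.transform import Rotation as Ro
s=r.sense();f=grab_frame("wrist")[:,:,::-1].copy();cv2.imwrite("pics/w1.png",f)
p=camera_params("wrist")
T=np.eye(4);T[:3,:3]=Ro.from_euler("xyz",s["tcp_rot"]).as_matrix();T[:3,3]=s["eef_pos"];print(s["eef_pos"],T[:3,:3].round(3),s["contact_force"],s["qpos"])
T=T@p["tool_from_camera"];np.save("T1.npy",T)
th=np.radians(5.14);C=np.array([543.,-75.9]);R2=np.array([[np.cos(th),-np.sin(th)],[np.sin(th),np.cos(th)]])
a=(3-np.arange(7))*.1702
X=np.c_[np.c_[-186+200*np.cos(a),200*np.sin(a)]@R2.T+C,np.full(7,28)]
print(X.round(1))
B=np.c_[np.array([[58,134],[58,-134],[-58,-134],[-58,134]])@R2.T+C,np.full(4,10)]
uv=proj(p,X,T);ub=proj(p,B,T);print(uv.round(0),ub.round(0))
for q in np.r_[uv,ub]: cv2.circle(f,tuple(int(v) for v in q.round()),3,(255,0,255),1)
cv2.imwrite("pics/w1o.png",f)
```

```text
[511.49764761  39.12909975 149.37842764] [[-0.002  0.874  0.487]
 [-0.001  0.487 -0.874]
 [-1.    -0.002  0.   ]] [-0.13977822 -0.00505287 -0.26256486] [ 7.41435079e-02  2.80814140e-01  1.94573758e+00 -1.35276175e-03
  9.16664897e-01 -4.33368017e-01]
[[ 522.8   20.4   28. ]
 [ 539.5   -9.2   28. ]
 [ 551.   -41.2   28. ]
 [ 556.9  -74.6   28. ]
 [ 557.1 -108.6   28. ]
 [ 551.5 -142.2   28. ]
 [ 540.3 -174.3   28. ]]
[[321. 258.]
 [322. 295.]
 [315. 329.]
 [303. 359.]
 [287. 386.]
 [266. 408.]
 [242. 426.]] [[409. 246.]
 [293. 457.]
 [193. 422.]
 [289. 193.]]
```

View pics/w1o.png

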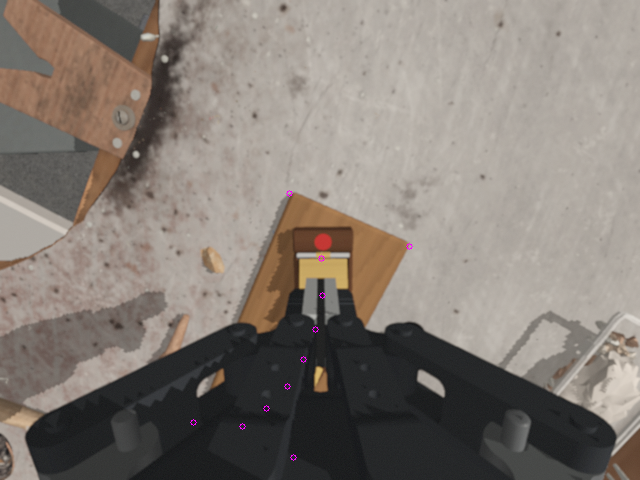

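The wrist view shows pin 1 at (322,256), with (321,258) predicted, and the board corners match. The row model is good to about 1.5 mm. Descending before the pin, over the end block.

>>> {"method": "drive_tool", "body": {
  "rows": [30, 0, 0, 0, 0, 0, 0, 60, 0, 0, 0, 0, 0, 0, 85, 0, 0, 0, 0, 0, 0, 105, 0, 0, 0, 0, 0, 0, 114, 0, 0, 0, 0, 0, 0, 117.5, 0, 0, 0, 0, 0, 0, 117.5, 0, 0, 0, 0, 0, 0]
}}

```text
clock: 2.9
eef_pos: [511.3, 40.0, 32.7]
tcp_rot: [-1.183, 1.57, -2.245]
contact_force: [-0.8, -0.4, 0.3]
opening: -0.001
```

```bash
cat > plan.py <<'E'
# waypoint plan: python3 plan.py s0 step n z  (s = arc length from row_1, mm)
import sys
from h import *
from rig import r, grab_frame
from scipy.spatial.transform import Rotation as Ro
s0,st,n,z=map(float,sys.argv[1:5])
th=np.radians(5.14);C=np.array([543.,-75.9])
s=r.sense();R=Ro.from_euler("xyz",s["tcp_rot"]);p0=s["eef_pos"]
print("t",s["clock"],p0.round(2),s["contact_force"].round(2))
c=C+200*0+(-186)*np.array([np.cos(th),np.sin(th)])
d=(p0[:2]-c);print("now s",round((0.5106+th-np.arctan2(d[1],d[0]))*200,1),"radial err",round(np.hypot(*d)-200,1))
for k in range(int(n)):
    a=0.5106+th-(s0+st*k)/200
    w=np.r_[c+200*np.array([np.cos(a),np.sin(a)]),z]
    # tangent direction (decreasing a)
    zt=np.array([np.sin(a),-np.cos(a),0]);xt=np.array([0,0,-1.]);yt=np.cross(zt,xt)
    rv=np.degrees((R.inv()*Ro.from_matrix(np.c_[xt,yt,zt])).as_rotvec())
    print(s0+st*k,R.inv().apply(w-p0).round(1),rv.round(1))
E
python3 plan.py -16 6 10 32
python3 - <<'E'
from rig import grab_frame
import cv2
cv2.imwrite("pics/s2.png",cv2.resize(grab_frame("side")[230:400,220:450,::-1],None,fx=3,fy=3))
E
```

```text
t 2.9 [511.31  40.02  32.73] [-0.77 -0.4   0.32]
now s -22.4 radial err 2.9
-16.0 [ 0.7 -1.6  6.9] [-9.8  0.   0.1]
-10.0 [ 0.7 -0.7 12.8] [-8.1  0.   0.1]
-4.0 [ 0.7  0.1 18.7] [-6.4  0.   0.1]
2.0 [ 0.7  0.6 24.7] [-4.6  0.   0.1]
8.0 [ 0.7  1.  30.7] [-2.9  0.   0.1]
14.0 [ 0.7  1.2 36.7] [-1.2  0.   0.1]
20.0 [ 0.7  1.3 42.7] [0.5 0.  0.1]
26.0 [ 0.8  1.1 48.7] [2.2 0.  0.1]
32.0 [ 0.8  0.8 54.7] [4.  0.  0.1]
38.0 [ 0.8  0.3 60.7] [5.7 0.  0.1]
```

View pics/s2.png

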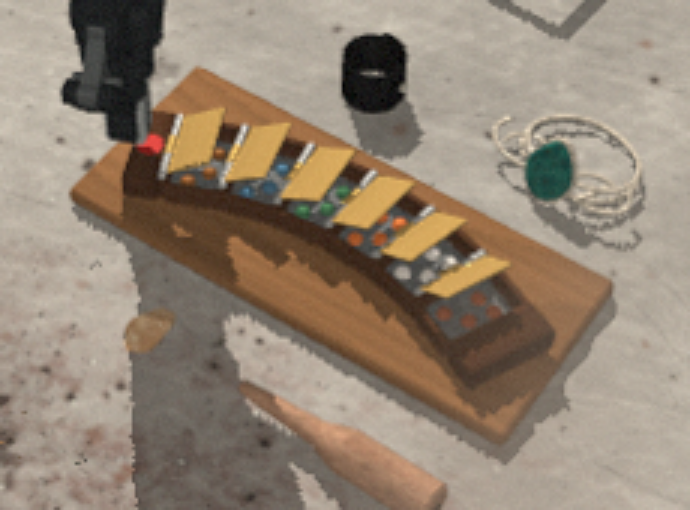

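The fingertips hover behind the dot, with all the covers still open. Stroking over cover 1, then checking.

>>> {"method": "drive_tool", "body": {
  "rows": [0.6, -1, 5, -5, 0, 0, 0, 1, -1, 10, -8, 0, 0, 0, 1.2, -0.3, 15.5, -7, 0, 0, 0, 1.2, 0.3, 21, -5.7, 0, 0, 0, 1.2, 0.7, 26.5, -4, 0, 0, 0, 1.2, 1, 32, -2.5, 0, 0, 0, 1.2, 1.2, 37, -1.2, 0, 0, 0, 1.2, 1.3, 42, 0.3, 0, 0, 0, 1.2, 1.3, 43, 0.5, 0, 0, 0]
}}

```text
clock: 4.08
eef_pos: [533.8, 2.7, 31.7]
tcp_rot: [-0.731, 1.57, -1.803]
contact_force: [-0.6, -0.2, 0.2]
opening: -0.001
```

```bash
python3 plan.py 24 6 10 31.5
python3 - <<'E'
from rig import grab_frame
import cv2
cv2.imwrite("pics/s3.png",cv2.resize(grab_frame("side")[230:400,220:450,::-1],None,fx=3,fy=3))
E
```

```text
t 4.075 [533.77   2.7   31.68] [-0.57 -0.16  0.2 ]
now s 20.9 radial err 0.1
24.0 [ 0.2 -0.2  3.1] [1.1 0.  0. ]
30.0 [ 0.2 -0.4  9.1] [2.8 0.  0. ]
36.0 [ 0.2 -0.8 15.1] [4.5 0.  0. ]
42.0 [ 0.2 -1.3 21.1] [6.3 0.  0. ]
48.0 [ 0.2 -2.1 27.1] [8. 0. 0.]
54.0 [ 0.2 -3.  33. ] [9.7 0.  0. ]
60.0 [ 0.2 -4.1 38.9] [11.4  0.   0. ]
66.0 [ 0.2 -5.4 44.7] [13.1  0.   0. ]
72.0 [ 0.2 -6.8 50.6] [14.8  0.   0. ]
78.0 [ 0.2 -8.4 56.3] [16.6  0.   0. ]
```

View pics/s3.png

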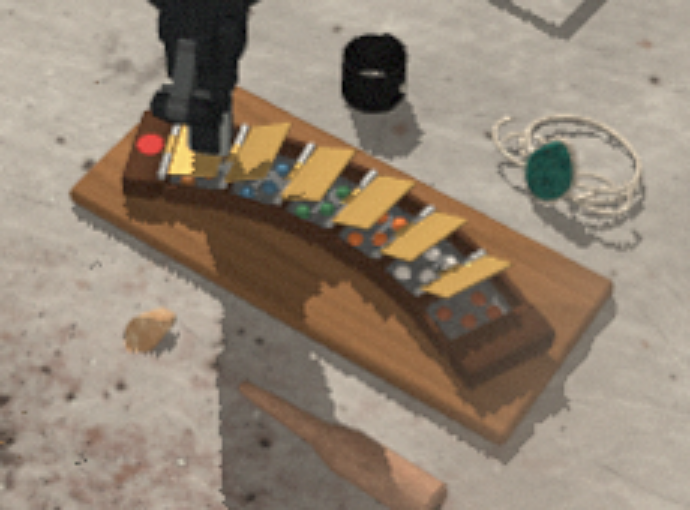

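Cover 1 is down under the fingertip and the others are untouched. The force is within the sensor's noise, so I'll press slightly deeper to confirm the stop.

>>> {"method": "drive_tool", "body": {
  "rows": [0.7, 0, 0, 0, 0, 0, 0, 1.3, 0, 0, 0, 0, 0, 0, 1.3, 0, 0, 0, 0, 0, 0]
}}

```text
clock: 4.5
eef_pos: [533.7, 2.8, 30.4]
tcp_rot: [-0.802, 1.57, -1.872]
contact_force: [-0.4, 0.2, 1.4]
opening: 0.001
```

>>> {"method": "drive_tool", "body": {
  "rows": [0.5, 0, 0, 0, 0, 0, 0, 0.8, 0, 0, 0, 0, 0, 0]
}}

```text
clock: 4.75
eef_pos: [533.8, 2.8, 30.0]
tcp_rot: [-0.562, 1.57, -1.633]
contact_force: [-2.3, -0.6, 8.5]
opening: 0.0
```

The stop shows at z≈30.3, where the force rises to 8.5 N, so cover 1 is fully shut. I'll ease up to z≈30.9 and stroke on over cover 2.

```bash
python3 plan.py 20 6 10 30.9
```

```text
t 4.75 [533.8    2.81  29.98] [-2.31 -0.62  8.55]
now s 20.8 radial err 0.2
20.0 [-0.9 -0.2 -0.8] [-0.   0.1  0. ]
26.0 [-0.9 -0.3  5.2] [1.7 0.1 0. ]
32.0 [-0.9 -0.6 11.2] [3.4 0.1 0. ]
38.0 [-0.9 -1.  17.2] [5.2 0.1 0. ]
44.0 [-0.9 -1.7 23.2] [6.9 0.1 0. ]
50.0 [-0.9 -2.5 29.1] [8.6 0.1 0. ]
56.0 [-0.9 -3.5 35. ] [10.3  0.1  0. ]
62.0 [-0.9 -4.6 40.9] [12.   0.1  0. ]
68.0 [-0.9 -6.  46.8] [13.7  0.1  0. ]
74.0 [-0.9 -7.5 52.6] [15.5  0.1  0. ]
```

>>> {"method": "drive_tool", "body": {
  "rows": [-0.9, 0, 0, 0, 0, 0, 0, -0.9, -0.3, 5, 1.7, 0, 0, 0, -0.9, -0.6, 11, 3.4, 0, 0, 0, -0.9, -1, 17, 5.2, 0, 0, 0, -0.9, -1.7, 23, 6.9, 0, 0, 0, -0.9, -2.5, 29, 8.6, 0, 0, 0, -0.9, -3.3, 34, 10, 0, 0, 0, -0.9, -3.3, 34, 10, 0, 0, 0, -0.2, -3.3, 34, 10, 0, 0, 0]
}}

```text
clock: 5.88
eef_pos: [547.3, -28.6, 30.2]
tcp_rot: [-0.211, 1.57, -1.456]
contact_force: [0.9, -0.8, 2.8]
opening: 0.003
```

```bash
python3 plan.py 56 6 11 30.7
python3 - <<'E'
from rig import grab_frame
import cv2
cv2.imwrite("pics/s4.png",cv2.resize(grab_frame("side")[230:400,220:450,::-1],None,fx=3,fy=3))
E
```

```text
t 5.875 [547.28 -28.65  30.24] [ 0.94 -0.77  2.76]
now s 55.0 radial err 0.0
56.0 [-0.5 -0.   1. ] [0.3 0.1 0. ]
62.0 [-0.5 -0.1  7. ] [2.  0.1 0. ]
68.0 [-0.4 -0.4 13. ] [3.8 0.1 0. ]
74.0 [-0.4 -0.9 19. ] [5.5 0.1 0. ]
80.0 [-0.4 -1.6 24.9] [7.2 0.1 0. ]
86.0 [-0.4 -2.4 30.9] [8.9 0.1 0. ]
92.0 [-0.4 -3.4 36.8] [10.6  0.1  0. ]
98.0 [-0.4 -4.6 42.7] [12.4  0.1  0. ]
104.0 [-0.4 -6.  48.5] [14.1  0.1  0. ]
110.0 [-0.4 -7.6 54.3] [15.8  0.1  0. ]
116.0 [-0.4 -9.3 60. ] [17.5  0.1  0. ]
```

View pics/s4.png

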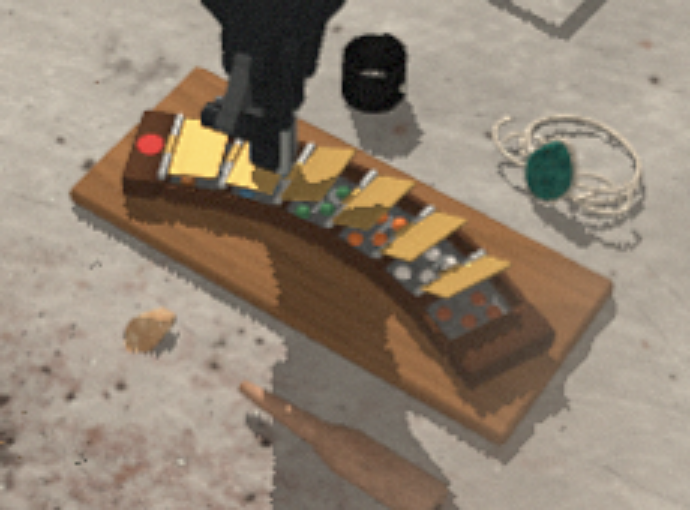

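Cover 1 is flat, cover 2 is held down on its stop (2.8 N), and 3–6 are still ajar. Same stroke for cover 3.

>>> {"method": "drive_tool", "body": {
  "rows": [-0.5, 0, 1, 0.3, 0, 0, 0, -0.5, -0.1, 7, 2, 0, 0, 0, -0.5, -0.4, 13, 3.8, 0, 0, 0, -0.5, -0.9, 19, 5.5, 0, 0, 0, -0.5, -1.6, 25, 7.2, 0, 0, 0, -0.5, -2.4, 31, 8.9, 0, 0, 0, -0.5, -2.9, 34, 9.8, 0, 0, 0, -0.5, -2.9, 34, 9.8, 0, 0, 0, 0.1, -2.9, 34, 9.8, 0, 0, 0]
}}

```text
clock: 7.05
eef_pos: [555.5, -61.8, 30.2]
tcp_rot: [0.101, 1.569, -1.315]
contact_force: [-0.2, -1.4, 3.3]
opening: 0.004
```

```bash
python3 plan.py 89 6 7 30.7
```

```text
t 7.05 [555.49 -61.83  30.24] [-0.15 -1.4   3.34]
now s 89.2 radial err 0.1
89.0 [-0.5 -0.1 -0.2] [-0.   0.1 -0. ]
95.0 [-0.5 -0.2  5.8] [ 1.7  0.1 -0. ]
101.0 [-0.4 -0.5 11.8] [ 3.4  0.1 -0. ]
107.0 [-0.4 -0.9 17.8] [ 5.2  0.1 -0. ]
113.0 [-0.4 -1.6 23.7] [ 6.9  0.1 -0. ]
119.0 [-0.4 -2.4 29.7] [ 8.6  0.1 -0. ]
125.0 [-0.4 -3.3 35.6] [10.3  0.1 -0. ]
```

Cover 3 is on its stop (3.3 N at the same height). Now cover 4.

>>> {"method": "drive_tool", "body": {
  "rows": [-0.5, 0, 0, 0, 0, 0, 0, -0.5, -0.2, 6, 1.7, 0, 0, 0, -0.5, -0.5, 12, 3.4, 0, 0, 0, -0.5, -0.9, 18, 5.2, 0, 0, 0, -0.5, -1.6, 24, 6.9, 0, 0, 0, -0.5, -2.4, 30, 8.6, 0, 0, 0, -0.5, -3, 34, 9.8, 0, 0, 0, -0.5, -3, 34, 9.8, 0, 0, 0, 0.1, -3, 34, 9.8, 0, 0, 0]
}}

```text
clock: 8.18
eef_pos: [557.8, -95.9, 30.2]
tcp_rot: [0.326, 1.569, -1.261]
contact_force: [-0.5, -1.1, 3.5]
opening: -0.004
```

```bash
python3 plan.py 123 6 7 30.7
python3 - <<'E'
from rig import grab_frame
import cv2
cv2.imwrite("pics/s5.png",cv2.resize(grab_frame("side")[230:400,220:450,::-1],None,fx=3,fy=3))
E
```

```text
t 8.175 [557.85 -95.89  30.24] [-0.52 -1.09  3.46]
now s 123.4 radial err 0.1
123.0 [-0.5 -0.1 -0.4] [-0.   0.1 -0. ]
129.0 [-0.5 -0.2  5.6] [ 1.7  0.1 -0. ]
135.0 [-0.4 -0.5 11.6] [ 3.4  0.1 -0. ]
141.0 [-0.4 -0.9 17.6] [ 5.1  0.1 -0. ]
147.0 [-0.4 -1.5 23.6] [ 6.8  0.1 -0. ]
153.0 [-0.4 -2.3 29.5] [ 8.6  0.1 -0. ]
159.0 [-0.4 -3.3 35.4] [10.3  0.1 -0. ]
```

View pics/s5.png

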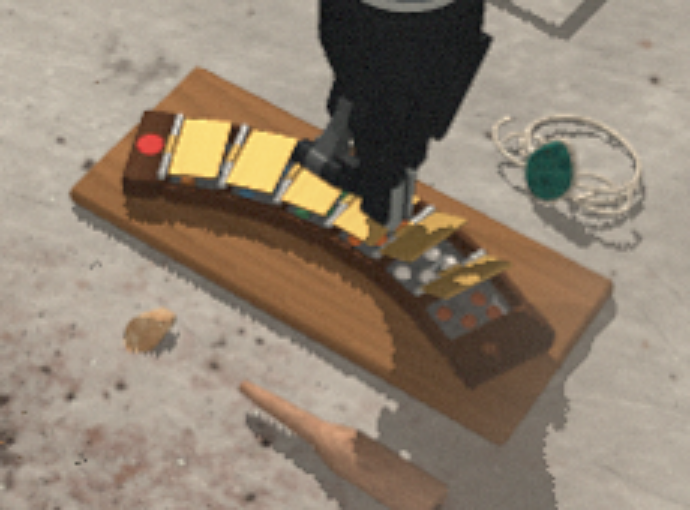

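Covers 1–4 are flat, 5 and 6 are ajar, and the tray hasn't moved. Cover 5.

>>> {"method": "drive_tool", "body": {
  "rows": [-0.5, 0, 0, 0, 0, 0, 0, -0.5, -0.2, 6, 1.7, 0, 0, 0, -0.5, -0.5, 12, 3.4, 0, 0, 0, -0.5, -0.9, 18, 5.2, 0, 0, 0, -0.5, -1.6, 24, 6.9, 0, 0, 0, -0.5, -2.4, 30, 8.6, 0, 0, 0, -0.5, -2.9, 33.5, 9.8, 0, 0, 0, -0.5, -2.9, 33.5, 9.8, 0, 0, 0, 0.1, -2.9, 33.5, 9.8, 0, 0, 0]
}}

```text
clock: 9.35
eef_pos: [554.5, -129.4, 30.2]
tcp_rot: [0.504, 1.569, -1.253]
contact_force: [-1.1, -1.6, 3.5]
opening: 0.001
```

```bash
python3 plan.py 157 6 7 30.7
```

```text
t 9.35 [ 554.49 -129.38   30.24] [-1.14 -1.58  3.53]
now s 157.1 radial err 0.2
157.0 [-0.5 -0.2 -0.1] [-0.1  0.1 -0.1]
163.0 [-0.4 -0.2  5.9] [ 1.6  0.1 -0.1]
169.0 [-0.4 -0.5 11.9] [ 3.4  0.1 -0.1]
175.0 [-0.4 -0.9 17.9] [ 5.1  0.1 -0.1]
181.0 [-0.4 -1.6 23.9] [ 6.8  0.1 -0.1]
187.0 [-0.4 -2.4 29.8] [ 8.5  0.1 -0.1]
193.0 [-0.4 -3.3 35.8] [10.2  0.1 -0.1]
```

Cover 5 is on its stop (3.5 N). Cover 6, the last.

>>> {"method": "drive_tool", "body": {
  "rows": [-0.5, 0, 0, 0, 0, 0, 0, -0.5, -0.2, 6, 1.7, 0, 0, 0, -0.5, -0.5, 12, 3.4, 0, 0, 0, -0.5, -0.9, 18, 5.2, 0, 0, 0, -0.5, -1.6, 24, 6.9, 0, 0, 0, -0.5, -2.4, 30, 8.6, 0, 0, 0, -0.5, -3, 34, 9.8, 0, 0, 0, -0.5, -3, 34, 9.8, 0, 0, 0, 0.1, -3, 34, 9.8, 0, 0, 0]
}}

```text
clock: 10.48
eef_pos: [545.3, -162.3, 30.2]
tcp_rot: [0.677, 1.569, -1.251]
contact_force: [-0.6, -0.2, 3.2]
opening: 0.004
```

```bash
python3 plan.py 197 6 2 31.5
python3 - <<'E'
from rig import grab_frame
import cv2
cv2.imwrite("pics/s6.png",cv2.resize(grab_frame("side")[230:400,220:450,::-1],None,fx=3,fy=3))
E
```

```text
t 10.475 [ 545.27 -162.28   30.24] [-0.61 -0.23  3.25]
now s 191.3 radial err 0.1
197.0 [-1.2 -0.1  5.7] [ 1.6  0.1 -0.1]
203.0 [-1.2 -0.4 11.7] [ 3.3  0.1 -0.1]
```

View pics/s6.png

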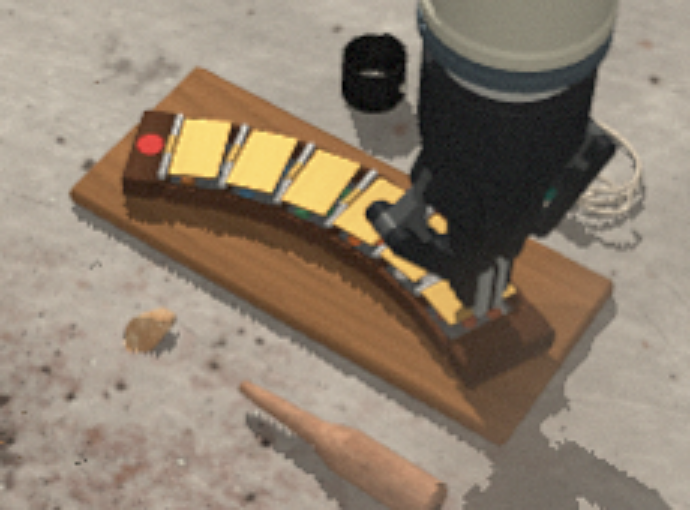

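All six look pressed down. I'll slide off the end, lift, and withdraw.

>>> {"method": "drive_tool", "body": {
  "rows": [-0.5, -0.1, 5, 1.6, 0, 0, 0, -1.5, -0.3, 10, 3, 0, 0, 0, -8, -0.4, 12, 3, 0, 0, 0, -30, -0.4, 12, 3, 0, 0, 0, -70, -0.4, 12, 3, 0, 0, 0, -120, -0.4, 12, 3, 0, 0, 0, -170, -0.4, 12, 3, 0, 0, 0, -200, 0, 40, 3, 0, 0, 0, -200, 0, 80, 3, 0, 0, 0, -200, 0, 110, 3, 0, 0, 0]
}}

```text
clock: 11.78
eef_pos: [506.3, -266.2, 231.6]
tcp_rot: [1.015, 1.567, -0.964]
contact_force: [0.6, -0.0, 0.5]
opening: -0.003
```

Run:
```python
from h import *
from rig import grab_frame,r
s=r.sense();print(s["clock"],s["eef_pos"],s["contact_force"])
for n,box in(("top",(255,240,425,325)),("side",(235,240,435,385))):
    im=grab_frame(n)[:,:,::-1].copy();cv2.imwrite(f"pics/{n}9.png",im)
    a=cv2.imread(f"pics/{n}0.png");print(n,"diff px",[(q,int((cv2.absdiff(a,im).max(2)>40).sum())) for q in [0]])
    x0,y0,x1,y1=box
    hsv=cv2.cvtColor(im,cv2.COLOR_BGR2HSV)
    k=np.zeros(im.shape[:2],np.uint8);k[y0:y1,x0:x1]=(hsv[...,1]>90)[y0:y1,x0:x1]
    k=cv2.morphologyEx(k,cv2.MORPH_CLOSE,np.ones((5,5)))
    cs,_=cv2.findContours(k,0,cv2.CHAIN_APPROX_NONE);b=max(cs,key=cv2.contourArea)
    print(n,cv2.minAreaRect(plane(camera_params(n),b[:,0],10)[:,:2].astype(np.float32)))
a=cv2.imread("pics/side9.png")[200:420,220:480];cv2.imwrite("pics/side9z.png",cv2.resize(a,None,fx=2.7,fy=2.7,interpolation=cv2.INTER_CUBIC))
```

```text
11.775 [ 506.33914768 -266.24954127  231.60866339] [ 0.61349194 -0.01098634  0.48289039]
top diff px [(0, 16695)]
top ((543.0604248046875, -75.6676025390625), (115.95811462402344, 266.31829833984375), 5.0743842124938965)
side diff px [(0, 18837)]
side ((542.9727783203125, -76.01480102539062), (117.59801483154297, 268.2400207519531), 5.239726543426514)
```

View pics/side9z.png

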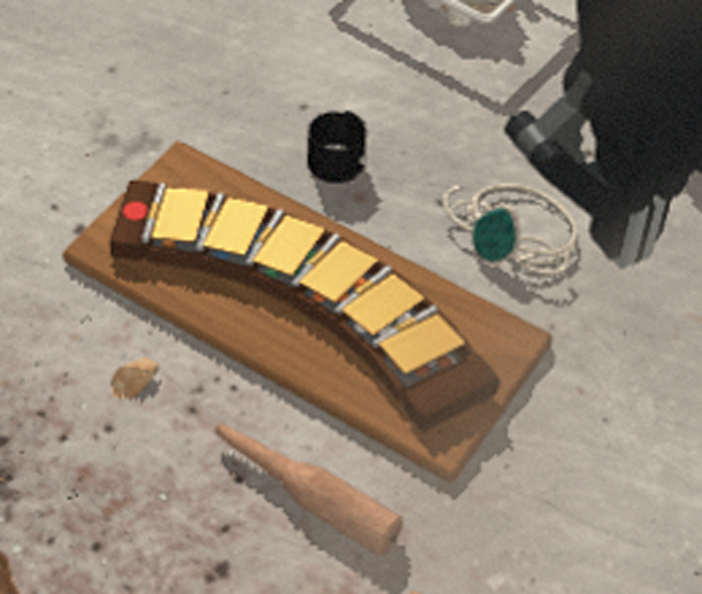

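View pics/top9.png

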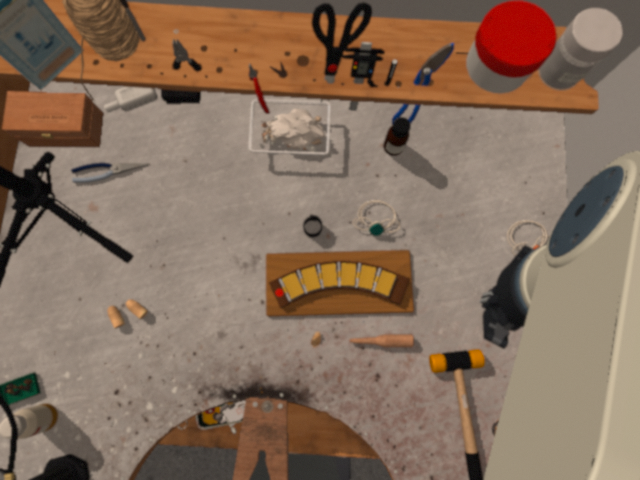

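All six covers lie flat, the tray is where it started and the bystanders haven't moved. Handing in.

```bash
python3 -c "
from rig import sign_off
print(sign_off())"
```

```text
the job is handed in; nothing more can be done
None
```

I stroked the shut fingertips along the arc from the red dot, pressing covers 1 to 6 onto their stops one after another. Then I slid off the end, lifted and withdrew, and handed the job in at about 12 s of the 48 s allowed.

- **Covers:** the final pictures show all six flat. When I paused on each one, the fingertips stopped at z ≈ 30.2 mm (30.0 mm on cover 1), matching the stated shut height. The wrist read 3–3.5 N, except 2.8 N on cover 2 and 8.5 N once on cover 1, where I pressed deeper on purpose to find the stop. I did not measure the joint angles directly.
- **Tray:** it is within 0.1 mm of its starting position in both the top and side views.
- **Bystanders:** by eye, all four lie where they were; I did not measure them.
- **Hand:** clear of everything at z ≈ 230 mm, with the force reading within noise.
- **Checks that disagreed:** none in the final checks. The first light pass over cover 1 read no clear force, which is why I pressed deeper there.

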